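# Put away a stacked delivery and rotate the tin stock

### The arm

A 6-joint arm with a two-finger parallel gripper is mounted at the origin on a cart in front of the work surface, level with it; the furniture and walls round the work are solid. World frame = base frame: x ahead of the robot, y to its left, z up, the work surface at z = 0. Lengths are in m, angles in rad, forces in N, time in s.
With the tool pointing down it reaches from about 0.275 to 0.975 m from the base axis. Payload 8.4 kg.
Tool frame: the origin (TCP) lies at the very end of the fingers, on their centre line; the grasp point (between the pads) lies 19 mm behind it; z points along the fingers, y is the line along which they close (so a half turn about z gives the same grasp; the last joint's range is limited). The gripper opens to 92 mm and grips with 3 to 60 N. Pads are 20 mm wide; open, the fingers measure 128 mm over their backs; the gripper's body (75 mm by 189 mm) begins 69 mm behind the grasp point.
Start: joints at [-1.126, 0.353, 1.633, -0, 1.155, -0.002], TCP at [0.27, -0.564, 0.215] pointing down, gripper open.
Joint ranges: [-2.63, 2.63], [-0.92, 2.1], [0.06, 2.66], [-1.3, 4.44], [0, 2.69], [-3.02, 3.02]. Speed limits (rad/s): [2.22, 2.22, 2.79, 3.14, 3.14, 3.14].

### API

Orientations are given as a unit quaternion [w, x, y, z].
In Python, from workcell import bot, snapshot, camera_model gives the robot as it stands. The module is installed in compiled form; this text tells all that it offers.
- The arm moves only by the tool play_rows, never from a script. Its argument "motion" is a list of rows, each an object of numbers: "x", "y", "z": the shift along the tool's x, y, z in mm; "ax", "ay", "az": the turn, a rotation vector about the tool's x, y, z in degrees; "hand": the closure in counts, from 0 (fully open) to 255 (shut). In form: [{"x": .., "y": .., "z": .., "ax": .., "ay": .., "az": .., "hand": ..}, ...]. A call has 1 to 12 rows; each row is the pose to reach, as a shift and turn from the pose commanded when the call began, along the tool's axes at that moment; what a row does not reach only later rows make up. A row lasts 1/8 s, in which the tool goes at most 62.5 mm and 10.7 degrees, less where a joint would pass 70% of its speed; a pose out of reach is approached as far as the arm can. A call with a gripper value outside its range is refused whole. The fingers move at their own pace and stop on an object; "grip_force" is the grip in N (left out, the last holds). Time passes only in rows, so rows that repeat a pose let the fingers close. It gives the time, the measured TCP pose, the force, the opening and the grip force at its end, in the units of the state.
- bot.state(): the state, without advancing time (a new reading comes with each control period).
- snapshot(name): name is "scene" or "top" or "wrist"; returns the picture (420x560x3 uint8, red, green, blue); there is no depth.
- camera_model(name): a dict with "camera_matrix" (3x3 intrinsics, pixels), "R" (3x3) and "t" (3): a world point X has camera coordinates R X + t; the wrist camera has in their place "tool_from_camera" (4x4, takes a point from camera to tool coordinates, whose origin is the TCP and whose axes are the flange's). Camera axes: x right, y down, z forward; pixel columns grow to the right and rows downward; lengths in m; the calibration is good to about 2 mm. The wrist camera is an equidistant fisheye: a pixel r from the principal point sees the ray r / f radians off the axis. A picture is of the moment at which its call begins: read the wrist's pose just before it. camera_model takes no time and is no camera call.
- bot.close_job(): hands the job in; it is judged then, once.
The state is a dict: "time": time; "joint_positions": joint angles; "joint_velocities": joint speeds; "joint_torque": joint torques, N m; "position": TCP position; "tool_rot": TCP orientation; "ft_force": force on the tool from outside, world axes, zero at the start; "torque": the same for the moment, N m; "opening": opening from 0.0 (shut) to 1.0 (fully open); "gripper_force": force on a finger pad.
Only numpy, scipy, OpenCV 4.12 (cv2) and the standard library are available. Lean on these libraries where they do the work, as an engineer would, in place of code of your own. Each camera call takes 0.05 s, during which the arm holds its last target. There are 200 camera calls.

### The job

First bring the old small tin that stands at the back of the two-tin lane forward to the lane's low front lip. Then take the stack apart from the top: the small tall tin goes into the lane behind the old one, next the flat round tin into the round dish, and last the carton into the rectangular tray. Leave each one upright on the floor of its place, let go of, and do not shift the crucible, the blue cup or the lump of beeswax.

Things in the scene. Friction and masses are not known exactly. Their poses are not given: they have to be found in the camera images.
- tin_lane: Fixed bare-aluminium lane for two small tins, 122 mm (its x) x 56 mm (its y). Inside 112 x 46 mm, floor 4 mm thick; the two side walls and the front lip are 11 mm high, the plate at the back is 34 mm high. Origin: centre of the underside. Its +x runs from the low front lip (inner face at x = -56 mm) to the tall back plate (inner face at x = +56 mm); the lip faces roughly towards the robot. The old tin is at the front when its side is no more than 15 mm from the lip.
- round_dish: Fixed shallow round dish of light wood, 74 mm outside diameter, 66 mm inside, rim 11 mm high, floor 4 mm thick. Place of the flat tin. Origin: centre of the underside.
- carton_tray: Fixed shallow rectangular tray of darker wood, 76 mm (its x) x 98 mm (its y) outside, 68 x 90 mm inside, rim 11 mm high, floor 4 mm thick. Place of the carton, long side along the long side. Origin: centre of the underside.
- old_tin: Small tall round tin with a blue lid, 30 mm diameter, 30 mm high, about 50 g, that stands at the start in the back half of the lane, a few mm from the back plate. Same kind as the new tin: only the position tells them apart. Origin: centre of the underside, z up.
- new_tin: Small tall round tin with a blue lid, 30 mm diameter, 30 mm high, about 50 g, at the start on top of the stack (underside 47 mm above the bench). Origin: centre of the underside, z up.
- flat_tin: Flat round tin, 48 mm diameter, 17 mm high, about 50 g, at the start the middle of the stack: it lies on the carton (underside 30 mm above the bench) and carries the new tin. Origin: centre of the underside, z up.
- carton: Small pale carton, solid, 48 mm (its x) x 70 mm (its y) x 30 mm high, about 60 g, at the start the bottom of the stack, on the bench. Origin: centre of the underside, z up. Fits the gripper across its 48 mm side.
- crucible: White ceramic crucible, 40 mm diameter, 30 mm high, a loose bystander on the bench. Origin: centre of the underside. Must not be shifted.
- wax_cup: Blue mixing cup, 38 mm diameter, 43 mm high, a loose bystander on the bench. Origin: centre of the underside. Must not be shifted.
- beeswax: Yellow-brown lump of beeswax, 30 x 44 x 20 mm, a loose bystander on the bench. Origin: centre of the underside. Must not be shifted.
Mind the look-alikes: they are no part of the job. What is shaped like the old_tin but pink or turquoise is not meant. What is shaped like the carton_tray but red is not meant.

How it is judged:
On the way, in this order (a step that is already met when the one before it is completed fails the run):
1. the old tin stands at the front of the lane (x of old_tin in the frame of tin_lane between -0.046 and -0.026 m and y of old_tin in the frame of tin_lane between -0.013 and 0.013 m and z of old_tin in the frame of tin_lane between -0.002 and 0.01 m and angle between old_tin's own z axis and vertical below 0.1 rad and linear speed of old_tin below 0.02 m/s), for 0.2 s.
2. the new tin stands in the lane behind the old one (all of step 1 and x of new_tin in the frame of tin_lane between -0.016 and 0.046 m and y of new_tin in the frame of tin_lane between -0.013 and 0.013 m and z of new_tin in the frame of tin_lane between -0.002 and 0.01 m and angle between new_tin's own z axis and vertical below 0.1 rad and linear speed of new_tin below 0.02 m/s), for 0.2 s.
3. the flat tin lies in the round dish (x of flat_tin in the frame of round_dish between -0.013 and 0.013 m and y of flat_tin in the frame of round_dish between -0.013 and 0.013 m and z of flat_tin in the frame of round_dish between -0.002 and 0.01 m and angle between flat_tin's own z axis and vertical below 0.1 rad and linear speed of flat_tin below 0.02 m/s), for 0.2 s.
4. the carton lies in the tray (x of carton in the frame of carton_tray between -0.013 and 0.013 m and y of carton in the frame of carton_tray between -0.014 and 0.014 m and z of carton in the frame of carton_tray between -0.002 and 0.01 m and angle between carton's own z axis and vertical below 0.1 rad and linear speed of carton below 0.02 m/s), for 0.2 s.
At the end, for the whole second after the job is handed in: Both small tins stand upright on the lane's floor, the old one with its side no more than 15 mm from the front lip and the new one behind it; the flat tin lies flat on the floor of the round dish; the carton lies flat on the floor of the rectangular tray; all at rest (tilt under 0.1 rad) (all of step 2 and all of step 3 and all of step 4); the robot touches nothing.
It fails at once if the crucible is shifted more than 15 mm or tipped (distance of crucible from where it was at the start of the episode above 0.015 m or angle between crucible's own z axis and vertical above 0.3 rad).
It fails at once if the blue mixing cup is shifted more than 15 mm or tipped (distance of wax_cup from where it was at the start of the episode above 0.015 m or angle between wax_cup's own z axis and vertical above 0.3 rad).
It fails at once if the beeswax lump is shifted more than 15 mm or tipped (distance of beeswax from where it was at the start of the episode above 0.015 m or angle between beeswax's own z axis and vertical above 0.3 rad).
It also fails if it takes over 112 s, if anything falls off the work surface, if the arm or the gripper's body presses on something with over 40 N, if the wrist force passes 120 N, or if a joint passes its speed limit or range.

## Working session

There is one attempt and no reset: what is moved stays moved. The work goes in short steps, Python scripts to look and compute and a tool call to move; the robot and the scene stay as the last step left them, time stands still between calls to the robot, and variables do not carry over. Pictures are saved under pics/ and viewed, at most 16 in all, crops included, and the job is handed in when it is done.

Besides the shell and the picture viewer there is one more tool, called after "Call:" as name([rows], argument=value, ...), one row to a line, values as JSON. play_rows: Moves the arm, as the interface text tells. Its arguments: {"type":"object","properties":{"motion":{"type":"array"},"grip_force":{"type":"number"}},"required":["motion"]}

```bash
mkdir -p pics; python3 - <<'E'
from workcell import bot,snapshot,camera_model
import cv2
s=bot.state();print(s)
for n in("scene","top"):
    cv2.imwrite(f"pics/{n}0.png",cv2.cvtColor(snapshot(n),cv2.COLOR_RGB2BGR));print(camera_model(n))
print(camera_model("wrist"))
E
```

```text
{'time': 0.0, 'joint_positions': array([-1.12644581e+00,  3.53648697e-01,  1.63412335e+00, -1.07755265e-05,
        1.15522412e+00, -2.43508454e-03]), 'joint_velocities': array([ 2.20895729e-04, -9.32354212e-05, -1.55899026e-03, -5.55242358e-04,
        4.84042647e-04,  1.91728785e-04]), 'joint_torque': array([ 1.05672170e-03, -5.93833458e+01, -3.34217083e+01,  6.99538761e-02,
        2.32939044e-02, -8.86001885e-05]), 'position': array([ 0.26980451, -0.56320858,  0.21386798]), 'tool_rot': array([-6.83616191e-04,  9.75150702e-01,  2.21541455e-01, -1.58607898e-04]), 'ft_force': array([-0.47806277,  0.12483885,  0.15953389]), 'torque': array([-0.00205233, -0.02039671, -0.09567782]), 'gripper_force': 0.0, 'opening': 1.0003644790022388}
{'camera_matrix': array([[476.13160823,   0.        , 277.44217385],
       [  0.        , 476.13160823, 213.63710272],
       [  0.        ,   0.        ,   1.        ]]), 'R': array([[-0.88740109, -0.46068249,  0.01705729],
       [-0.34749523,  0.64414107, -0.68141716],
       [ 0.30292966, -0.61061766, -0.73169645]]), 't': array([0.4535522 , 0.2379196
[... 228 characters left out ...]
  0.00326743],
       [-0.97393868, -0.09092818, -0.20778718],
       [ 0.20719684,  0.0159893 , -0.9781686 ]]), 't': array([-0.08064893,  0.48729697,  1.1784868 ])}
{'camera_matrix': array([[325.1922621 ,   0.        , 286.18935652],
       [  0.        , 325.1922621 , 205.34704181],
       [  0.        ,   0.        ,   1.        ]]), 'tool_from_camera': array([[ 2.83958368e-04, -9.58760286e-01, -2.84215823e-01,
         7.98016210e-02],
       [ 9.99999959e-01,  2.66139234e-04,  1.01312548e-04,
        -1.21103445e-04],
       [-2.14934663e-05, -2.84215840e-01,  9.58760322e-01,
        -1.69823271e-01],
       [ 0.00000000e+00,  0.00000000e+00,  0.00000000e+00,
         1.00000000e+00]])}
```

View pics/top0.png

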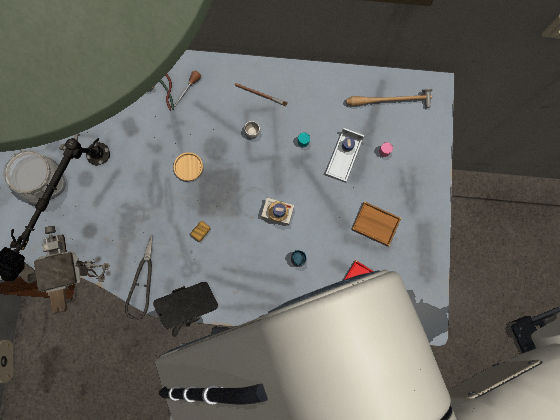

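View pics/scene0.png

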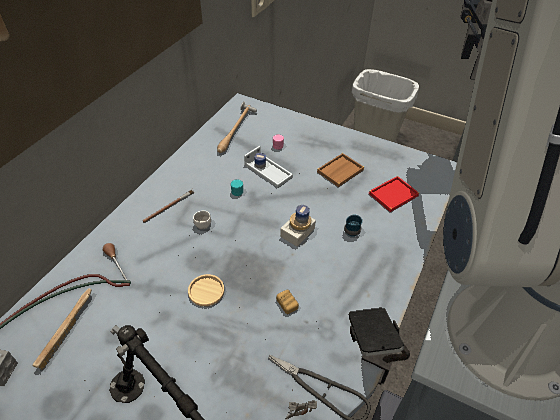

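The top view shows the old tin (blue-lidded, in the lane) at (348,144) and the new tin on the stack at (279,210). The turquoise tin (304,140) and pink tin (386,149) are look-alikes, and so is the red tray (358,270). The brown tray (376,224) is the one meant, and the dish is at (188,167). I'll confirm this in an enlarged crop.

```bash
python3 - <<'E'
import cv2
i=cv2.imread("pics/top0.png")[120:270,250:410]
cv2.imwrite("pics/c1.png",cv2.resize(i,None,fx=4,fy=4,interpolation=cv2.INTER_CUBIC))
E
cat > h.py <<'E'
import numpy as np,cv2
from workcell import bot,snapshot,camera_model
from scipy.spatial.transform import Rotation as Ro
def ray(n,u,v,z,st=None):
    "world point at height z seen at pixel"
    m=camera_model(n);K=m["camera_matrix"]
    if n!="wrist":
        d=m["R"].T@np.linalg.inv(K)@[u,v,1];c=-m["R"].T@m["t"]
    else:
        a=np.array([u-K[0,2],v-K[1,2]])/K[0,0];t=np.linalg.norm(a)
        d=np.r_[a/max(t,1e-9)*np.sin(t),np.cos(t)]
        T=m["tool_from_camera"];R=rot(st)
        c=R@T[:3,3]+st["position"];d=R@T[:3,:3]@d
    return c+d*(z-c[2])/d[2]
def rot(s): return Ro.from_quat(s["tool_rot"],scalar_first=True).as_matrix()
def yaw(s): # world direction of tool y, tool x
    R=rot(s);return np.degrees(np.arctan2(R[1,1],R[0,1])),np.degrees(np.arctan2(R[1,0],R[0,0]))
def go(s,p,tool_x_deg=None):
    "tool-axis shift (mm) to world point p, and az for tool x to lie at that world angle"
    R=rot(s);print("shift mm",np.round(R.T@(np.array(p)-s["position"])*1e3,1))
    if tool_x_deg is not None: print("az",round((-(tool_x_deg-yaw(s)[1])+180)%360-180,1))
def wrist(name,crop=None,f=1):
    s=bot.state();i=cv2.cvtColor(snapshot("wrist"),cv2.COLOR_RGB2BGR)
    if crop:u0,u1,v0,v1=crop;i=i[v0:v1,u0:u1]
    cv2.imwrite(f"pics/{name}.png",cv2.resize(i,None,fx=f,fy=f,interpolation=cv2.INTER_CUBIC))
    print("pos",s["position"].round(4),"q",s["tool_rot"].round(4),"t",s["time"]);np.save(f"pics/{name}.npy",np.r_[s["position"],s["tool_rot"]])
def st(name):
    a=np.load(f"pics/{name}.npy");return dict(position=a[:3],tool_rot=a[3:])
E
```

```text
(no output)
```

View pics/c1.png

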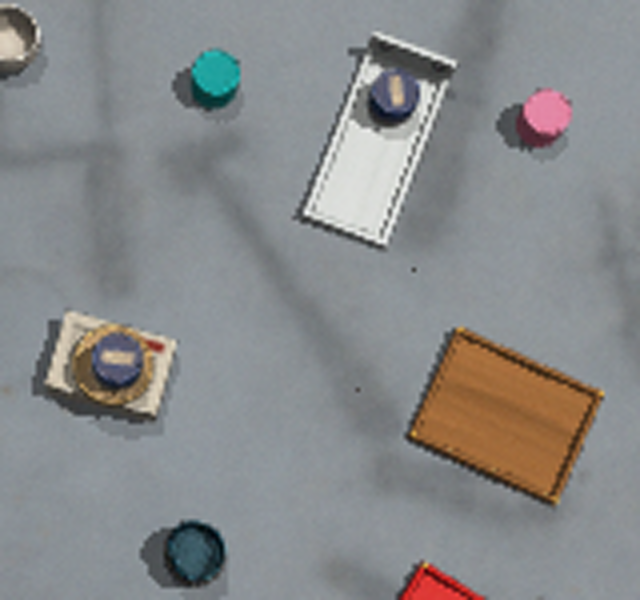

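The crop confirms it: the navy-lidded tin stands at the tall-backplate end of the lane at crop (396,92), and the stack's tin is at (120,357). The pink, turquoise and red things are decoys.

```bash
python3 - <<'E'
from h import *
def P(u,v,z): return ray("top",250+u/4,120+v/4,z)[:2]
def ang(a,b): d=b-a;return round(float(np.degrees(np.arctan2(d[1],d[0]))),1)
f1,f2,b1,b2=P(303,216,.011),P(384,244,.011),P(374,34,.034),P(456,66,.034)
print("lane front mid",(f1+f2)/2,"back mid",(b1+b2)/2,"x dir",ang((f1+f2)/2,(b1+b2)/2),ang(f2,f1)-90,np.linalg.norm(f1+f2-b1-b2)/2)
print("old",P(396,92,.030),"new",P(120,357,.077),"flat",P(115,364,.047))
c=[P(*q,.03) for q in((68,312),(177,340),(155,414),(46,384))]
print("carton",sum(c)/4,"long dir",ang(c[0],c[1]),ang(c[3],c[2]),"short",ang(c[3],c[0]),ang(c[2],c[1]),np.linalg.norm(c[0]-c[1]),np.linalg.norm(c[0]-c[3]))
c=[P(*q,.011) for q in((460,328),(603,395),(556,502),(410,436))]
print("tray",sum(c)/4,"long dir",ang(c[0],c[1]),ang(c[3],c[2]),np.linalg.norm(c[0]-c[1]),np.linalg.norm(c[0]-c[3]))
print("dish",ray("top",188,167,.011))
for n,u,v,z in(("cruc",252,129,.03),("cup",299,257,.043),("wax",201,230,.02),("pink",386,148,.03),("turq",304,138,.03)): print(n,ray("top",u,v,z)[:2])
s=bot.state();print("tool y,x dirs",yaw(s))
E
```

```text
lane front mid [ 0.58335233 -0.177496  ] back mid [ 0.69653906 -0.21160921] x dir -16.8 -14.5 0.11821568110619952
old [ 0.66949338 -0.20208938] new [ 0.47684804 -0.04697026] flat [ 0.47843014 -0.04419241]
carton [ 0.48263487 -0.04182604] long dir -99.4 -100.3 short -11.1 -11.3 0.06821619419781032 0.04632572416276107
tray [ 0.47634133 -0.28487846] long dir -110.7 -109.6 0.09558995197732194 0.07486647145700868
dish [0.57599705 0.19167035 0.011     ]
cruc [0.68347232 0.04144342]
cup [ 0.37417347 -0.10141306]
wax [0.41983091 0.13858792]
pink [ 0.66508221 -0.29426753]
turq [ 0.67206143 -0.08974582]
tool y,x dirs (np.float64(-64.39852738128235), np.float64(25.601474171424577))
```

```bash
python3 - <<'E'
from h import *
go(bot.state(),[.668,-.202,.13],-16.5)
E
```

```text
shift mm [ 515.2 -153.6   84.1]
az 42.1
```

Call:
play_rows([
  {"x":515,"y":-154,"z":60,"az":42,"hand":0},
  {"x":515,"y":-154,"z":60,"az":42,"hand":0},
  {"x":515,"y":-154,"z":60,"az":42,"hand":0},
  {"x":515,"y":-154,"z":60,"az":42,"hand":0},
  {"x":515,"y":-154,"z":60,"az":42,"hand":0},
  {"x":515,"y":-154,"z":60,"az":42,"hand":0},
  {"x":515,"y":-154,"z":60,"az":42,"hand":0},
  {"x":515,"y":-154,"z":84,"az":42,"hand":0},
  {"x":515,"y":-154,"z":84,"az":42,"hand":0},
  {"x":515,"y":-154,"z":84,"az":42,"hand":0},
  {"x":515,"y":-154,"z":84,"az":42,"hand":0},
  {"x":515,"y":-154,"z":84,"az":42,"hand":0},
])

```text
invalid input
```

```bash
python3 - <<'E'
from h import *
wrist("w1");s=bot.state();print(yaw(s),s["joint_positions"].round(2))
E
```

```text
pos [ 0.2698 -0.5632  0.2139] q [-6.000e-04  9.751e-01  2.216e-01 -2.000e-04] t 0.1
(np.float64(-64.40197328232999), np.float64(25.59802627376211)) [-1.13  0.35  1.63  0.    1.16 -0.  ]
```

View pics/w1.png

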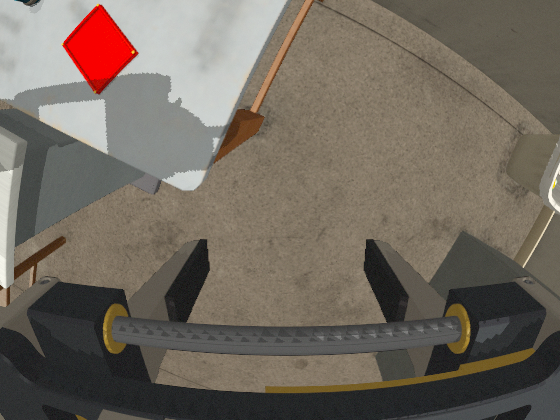

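The wrist view shows only the fingers and the bare edge of the bench. The call was refused, so I'll try again with every field filled in.

Call:
play_rows([
  {"x":515,"y":-154,"z":60,"ax":0,"ay":0,"az":42,"hand":0},
  {"x":515,"y":-154,"z":60,"ax":0,"ay":0,"az":42,"hand":0},
], grip_force=10)

```text
time: 0.4
position: [0.3588, -0.4831, 0.2009]
tool_rot: [-0.0, 0.999, 0.04, 0.0]
ft_force: [0.3, -0.5, -0.6]
opening: 0.999
gripper_force: 0.0
```

Call:
play_rows([
  {"x":0,"y":0,"z":0,"ax":0,"ay":0,"az":0,"hand":0},
])

```text
time: 0.52
position: [0.3604, -0.481, 0.2006]
tool_rot: [-0.001, 0.999, 0.044, -0.0]
ft_force: [0.3, -0.5, 0.3]
opening: 0.999
gripper_force: 0.0
```

```bash
python3 - <<'E'
from h import *
s=bot.state();print(s["position"],yaw(s));go(s,[.668,-.202,.13],-16.5)
E
```

```text
[ 0.36038558 -0.48101465  0.20056436] (np.float64(-84.91761918467023), np.float64(5.082404123826521))
shift mm [ 331.1 -250.5   71. ]
az 21.6
```

Call:
play_rows([
  {"x":331,"y":-250,"z":71,"ax":0,"ay":0,"az":21.5,"hand":0},
  {"x":331,"y":-250,"z":71,"ax":0,"ay":0,"az":21.5,"hand":0},
  {"x":331,"y":-250,"z":71,"ax":0,"ay":0,"az":21.5,"hand":0},
  {"x":331,"y":-250,"z":71,"ax":0,"ay":0,"az":21.5,"hand":0},
  {"x":331,"y":-250,"z":71,"ax":0,"ay":0,"az":21.5,"hand":0},
  {"x":331,"y":-250,"z":71,"ax":0,"ay":0,"az":21.5,"hand":0},
  {"x":331,"y":-250,"z":71,"ax":0,"ay":0,"az":21.5,"hand":0},
  {"x":331,"y":-250,"z":71,"ax":0,"ay":0,"az":21.5,"hand":0},
  {"x":331,"y":-250,"z":71,"ax":0,"ay":0,"az":21.5,"hand":0},
])

```text
time: 1.65
position: [0.6655, -0.2067, 0.13]
tool_rot: [0.0, 0.99, -0.143, -0.0]
ft_force: [-0.0, 0.6, 0.2]
opening: 1.005
gripper_force: 0.0
```

```bash
python3 - <<'E'
from h import *
wrist("w2");s=bot.state();print(yaw(s),s["joint_positions"].round(2))
E
```

```text
pos [ 0.6655 -0.2067  0.13  ] q [ 2.000e-04  9.898e-01 -1.426e-01 -5.000e-04] t 1.65
(np.float64(-106.47081623984064), np.float64(-16.470829374614414)) [-0.3   0.54  1.54 -0.    1.06  1.55]
```

View pics/w2.png

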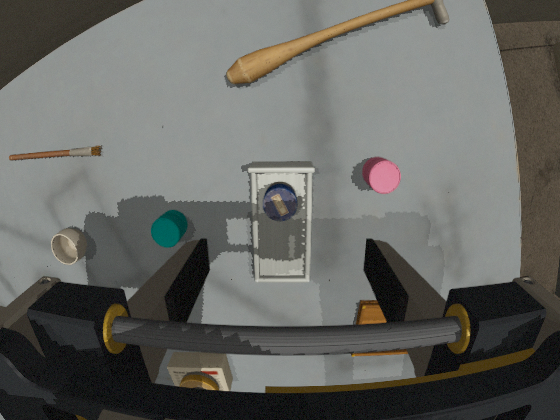

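The wrist view shows the lane upright in the image. Its front lip corners are at (256,281) and (310,280), its back plate at (248,164)–(314,163), and the old tin's lid at about (281,199).

```bash
python3 - <<'E'
from h import *
s=st("w2");P=lambda u,v,z:ray("wrist",u,v,z,s)[:2]
f1,f2,b1,b2=P(256,281,.011),P(310,280,.011),P(248,164,.034),P(314,163,.034)
ax=(b1+b2-f1-f2)/2;print("w",np.linalg.norm(f1-f2),np.linalg.norm(b1-b2),"L",np.linalg.norm(ax),"dir",np.degrees(np.arctan2(ax[1],ax[0])))
ax/=np.linalg.norm(ax);n=np.array([-ax[1],ax[0]])
c=(f1+f2)/2+.061*ax;c2=(b1+b2)/2-.061*ax
t=P(281,199,.034);print("c",c,c2,"tin",t,"in lane",ax@(t-c),n@(t-c),np.degrees(np.arctan2(*(f1-f2)[::-1])),np.degrees(np.arctan2(*(b1-b2)[::-1])))
go(bot.state(),[*t,.018],-16.5)
E
```

```text
w 0.05492700897791087 0.05468600650047906 L 0.12272587421082794 dir -15.886465746816091
c [ 0.64292475 -0.19652315] [ 0.6436229  -0.19672184] tin [ 0.67300339 -0.20473921] in lane 0.031178810233867867 0.00033123162111372477 74.92911733701881 74.41093836720363
shift mm [  6.7  -4.5 112.3]
az 0.0
```

Call:
play_rows([
  {"x":4,"y":0,"z":40,"ax":0,"ay":0,"az":-0.7,"hand":0},
  {"x":4,"y":0,"z":80,"ax":0,"ay":0,"az":-0.7,"hand":0},
  {"x":4,"y":0,"z":80,"ax":0,"ay":0,"az":-0.7,"hand":0},
  {"x":4,"y":0,"z":80,"ax":0,"ay":0,"az":-0.7,"hand":0},
])

```text
time: 2.2
position: [0.6704, -0.2081, 0.052]
tool_rot: [0.0, 0.99, -0.138, 0.001]
ft_force: [-0.0, -0.0, 1.3]
opening: 1.0
gripper_force: 0.0
```

```bash
python3 - <<'E'
from h import *
s=bot.state();print(yaw(s),s["position"]);go(s,[.6733,-.2047,.018],-15.8)
E
```

```text
(np.float64(-105.83027224265317), np.float64(-15.830262019202975)) [ 0.67037121 -0.20813196  0.05195792]
shift mm [ 1.8 -4.1 34. ]
az -0.0
```

Call:
play_rows([
  {"x":2,"y":-4,"z":20,"ax":0,"ay":0,"az":0,"hand":0},
  {"x":2,"y":-4,"z":34,"ax":0,"ay":0,"az":0,"hand":0},
  {"x":2,"y":-4,"z":34,"ax":0,"ay":0,"az":0,"hand":100},
  {"x":2,"y":-4,"z":34,"ax":0,"ay":0,"az":0,"hand":255},
  {"x":2,"y":-4,"z":34,"ax":0,"ay":0,"az":0,"hand":255},
  {"x":2,"y":-4,"z":34,"ax":0,"ay":0,"az":0,"hand":255},
  {"x":2,"y":-4,"z":34,"ax":0,"ay":0,"az":0,"hand":255},
  {"x":2,"y":-4,"z":34,"ax":0,"ay":0,"az":0,"hand":255},
], grip_force=12)

```text
time: 3.2
position: [0.6731, -0.2037, 0.0164]
tool_rot: [0.0, 0.991, -0.137, 0.0]
ft_force: [-0.2, 0.2, -0.2]
opening: 0.37
gripper_force: 0.0
```

Call:
play_rows([
  {"x":0,"y":0,"z":0,"ax":0,"ay":0,"az":0,"hand":255},
  {"x":0,"y":0,"z":0,"ax":0,"ay":0,"az":0,"hand":255},
  {"x":0,"y":0,"z":0,"ax":0,"ay":0,"az":0,"hand":255},
])

```text
time: 3.58
position: [0.6731, -0.2036, 0.0164]
tool_rot: [0.0, 0.991, -0.137, 0.0]
ft_force: [-1.4, -0.4, 0.7]
opening: 0.324
gripper_force: 12.0
```

Call:
play_rows([
  {"x":0,"y":0,"z":-4,"ax":0,"ay":0,"az":0,"hand":255},
  {"x":-15,"y":0,"z":-4,"ax":0,"ay":0,"az":0,"hand":255},
  {"x":-32,"y":0,"z":-4,"ax":0,"ay":0,"az":0,"hand":255},
  {"x":-49,"y":0,"z":-4,"ax":0,"ay":0,"az":0,"hand":255},
  {"x":-62,"y":0,"z":-4,"ax":0,"ay":0,"az":0,"hand":255},
  {"x":-67,"y":0,"z":-4,"ax":0,"ay":0,"az":0,"hand":255},
  {"x":-67,"y":0,"z":-4,"ax":0,"ay":0,"az":0,"hand":255},
  {"x":-67,"y":0,"z":-4,"ax":0,"ay":0,"az":0,"hand":255},
])

```text
time: 4.58
position: [0.6092, -0.1856, 0.0204]
tool_rot: [0.0, 0.991, -0.137, 0.0]
ft_force: [-0.5, 0.2, -0.2]
opening: 0.321
gripper_force: 12.0
```

```bash
python3 - <<'E'
from h import *
s=bot.state();c=np.array([.6432,-.1966]);a=np.radians(-15.6);d=s["position"][:2]-c
print(d@[np.cos(a),np.sin(a)],d@[-np.sin(a),np.cos(a)],s["position"],s["opening"])
E
```

```text
-0.03573363836612244 0.001461293169814668 [ 0.60917567 -0.18558305  0.02043149] 0.32077966701902344
```

Call:
play_rows([
  {"x":0,"y":0,"z":4,"ax":0,"ay":0,"az":0,"hand":255},
  {"x":0,"y":0,"z":4,"ax":0,"ay":0,"az":0,"hand":255},
  {"x":0,"y":0,"z":4,"ax":0,"ay":0,"az":0,"hand":0},
  {"x":0,"y":0,"z":4,"ax":0,"ay":0,"az":0,"hand":0},
  {"x":0,"y":0,"z":4,"ax":0,"ay":0,"az":0,"hand":0},
  {"x":0,"y":0,"z":4,"ax":0,"ay":0,"az":0,"hand":0},
  {"x":0,"y":0,"z":-26,"ax":0,"ay":0,"az":0,"hand":0},
  {"x":0,"y":0,"z":-86,"ax":0,"ay":0,"az":0,"hand":0},
  {"x":0,"y":0,"z":-140,"ax":0,"ay":0,"az":0,"hand":0},
  {"x":0,"y":0,"z":-140,"ax":0,"ay":0,"az":0,"hand":0},
  {"x":0,"y":0,"z":-140,"ax":0,"ay":0,"az":0,"hand":0},
])

```text
time: 5.95
position: [0.6082, -0.1853, 0.16]
tool_rot: [-0.0, 0.991, -0.137, -0.0]
ft_force: [-0.0, -0.5, -0.1]
opening: 0.999
gripper_force: 0.0
```

```bash
python3 - <<'E'
from h import *
s=bot.state();print(s["position"]);go(s,[.445,-.030,.17],-15.8)
E
```

```text
[ 0.60817008 -0.18526316  0.15995542]
shift mm [-199.2 -105.1  -10. ]
az 0.0
```

Call:
play_rows([
  {"x":-199,"y":-105,"z":-10,"ax":0,"ay":0,"az":0,"hand":0},
  {"x":-199,"y":-105,"z":-10,"ax":0,"ay":0,"az":0,"hand":0},
  {"x":-199,"y":-105,"z":-10,"ax":0,"ay":0,"az":0,"hand":0},
  {"x":-199,"y":-105,"z":-10,"ax":0,"ay":0,"az":0,"hand":0},
  {"x":-199,"y":-105,"z":-10,"ax":0,"ay":0,"az":0,"hand":0},
  {"x":-199,"y":-105,"z":-10,"ax":0,"ay":0,"az":0,"hand":0},
  {"x":-199,"y":-105,"z":-10,"ax":0,"ay":0,"az":0,"hand":0},
])

```text
time: 6.82
position: [0.4462, -0.0308, 0.1698]
tool_rot: [0.0, 0.99, -0.138, -0.0]
ft_force: [-0.3, 0.7, -0.6]
opening: 0.997
gripper_force: 0.0
```

```bash
python3 - <<'E'
from h import *
wrist("w3",(180,460,60,300),2.8)
E
```

```text
pos [ 0.4462 -0.0308  0.1698] q [ 1.000e-04  9.905e-01 -1.376e-01 -3.000e-04] t 6.825
```

View pics/w3.png

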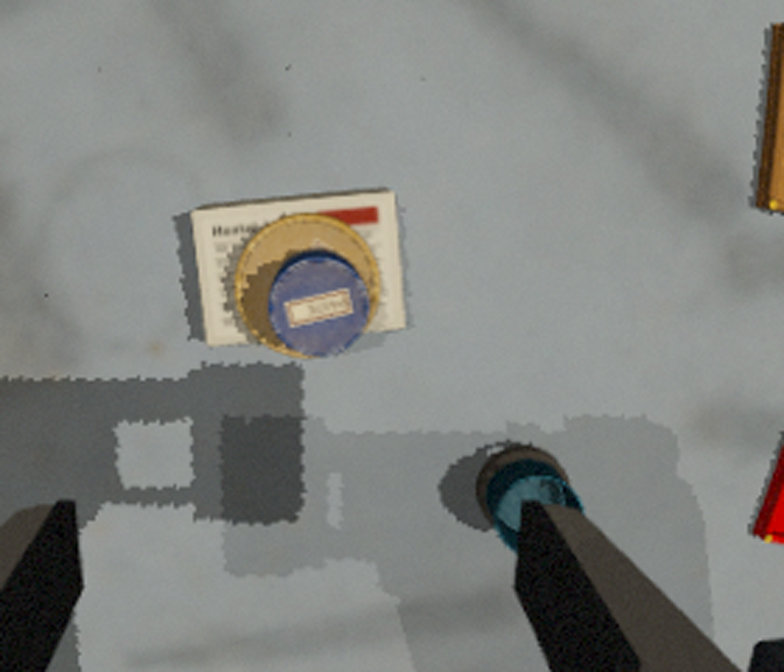

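The crop shows the new tin's lid at crop (320,304), the flat tin at (309,285), and the carton's top corners at (193,211), (396,190), (407,327) and (208,346).

```bash
python3 - <<'E'
from h import *
s=st("w3");P=lambda u,v,z:ray("wrist",180+u/2.8,60+v/2.8,z,s)[:2]
t=P(320,304,.077);print("new",t,"flat",P(309,285,.047))
c=[P(*q,.03) for q in((193,211),(396,190),(407,327),(208,346))]
A=lambda d:np.degrees(np.arctan2(d[1],d[0]))
print("carton",sum(c)/4,np.linalg.norm(c[0]-c[1]),np.linalg.norm(c[0]-c[3]),A(c[1]-c[0]),A(c[2]-c[3]),A(c[0]-c[3]),A(c[1]-c[2]))
go(bot.state(),[*t,.060],-15.8)
E
```

```text
new [ 0.47642404 -0.0466906 ] flat [ 0.47810752 -0.04422156]
carton [ 0.48171204 -0.04259635] 0.06921543461586196 0.04741816892614866 -99.86413336594343 -100.19024496983774 -10.681772603343068 -10.05784709779104
shift mm [ 33.5   7.  109.8]
az -0.0
```

Call:
play_rows([
  {"x":33.5,"y":7,"z":50,"ax":0,"ay":0,"az":0,"hand":0},
  {"x":33.5,"y":7,"z":85,"ax":0,"ay":0,"az":0,"hand":80},
  {"x":33.5,"y":7,"z":85,"ax":0,"ay":0,"az":0,"hand":80},
  {"x":33.5,"y":7,"z":85,"ax":0,"ay":0,"az":0,"hand":80},
  {"x":33.5,"y":7,"z":85,"ax":0,"ay":0,"az":0,"hand":80},
])

```text
time: 7.5
position: [0.477, -0.0462, 0.0868]
tool_rot: [-0.0, 0.991, -0.137, 0.001]
ft_force: [0.5, 0.3, -0.2]
opening: 0.685
gripper_force: 0.0
```

```bash
python3 - <<'E'
from h import *
s=bot.state();print(s["position"]);go(s,[.4764,-.0467,.0595],-15.8)
E
```

```text
[ 0.47696469 -0.04621373  0.08675617]
shift mm [-0.5  0.6 27.3]
az 0.0
```

Call:
play_rows([
  {"x":-0.5,"y":0.5,"z":15,"ax":0,"ay":0,"az":0,"hand":80},
  {"x":-0.5,"y":0.5,"z":26,"ax":0,"ay":0,"az":0,"hand":80},
  {"x":-0.5,"y":0.5,"z":26,"ax":0,"ay":0,"az":0,"hand":80},
  {"x":-0.5,"y":0.5,"z":26,"ax":0,"ay":0,"az":0,"hand":140},
  {"x":-0.5,"y":0.5,"z":26,"ax":0,"ay":0,"az":0,"hand":165},
  {"x":-0.5,"y":0.5,"z":26,"ax":0,"ay":0,"az":0,"hand":255},
  {"x":-0.5,"y":0.5,"z":26,"ax":0,"ay":0,"az":0,"hand":255},
  {"x":-0.5,"y":0.5,"z":26,"ax":0,"ay":0,"az":0,"hand":255},
  {"x":-0.5,"y":0.5,"z":26,"ax":0,"ay":0,"az":0,"hand":255},
  {"x":-0.5,"y":0.5,"z":26,"ax":0,"ay":0,"az":0,"hand":255},
])

```text
time: 8.75
position: [0.4755, -0.0465, 0.0595]
tool_rot: [-0.0, 0.991, -0.137, 0.0]
ft_force: [-0.6, 0.2, 4.1]
opening: 0.321
gripper_force: 12.0
```

Call:
play_rows([
  {"x":0,"y":0,"z":-15,"ax":0,"ay":0,"az":0,"hand":255},
  {"x":0,"y":0,"z":-45,"ax":0,"ay":0,"az":0,"hand":255},
  {"x":0,"y":0,"z":-45,"ax":0,"ay":0,"az":0,"hand":255},
  {"x":0,"y":0,"z":-45,"ax":0,"ay":0,"az":0,"hand":255},
])

```text
time: 9.25
position: [0.4752, -0.0464, 0.1043]
tool_rot: [0.0, 0.991, -0.137, 0.0]
ft_force: [0.0, -0.8, -1.2]
opening: 0.323
gripper_force: 12.0
```

```bash
python3 - <<'E'
from h import *
s=bot.state();print(s["position"],s["ft_force"]);a=np.radians(-15.7);p=np.array([.6432,-.1966])+.018*np.array([np.cos(a),np.sin(a)]);print(p);go(s,[*p,.1],-15.8)
E
```

```text
[ 0.47517315 -0.04644632  0.10433414] [ 0.04378812 -0.84061279 -1.15860964]
[ 0.66052845 -0.20147081]
shift mm [220.5  98.8   4.4]
az 0.0
```

Call:
play_rows([
  {"x":44,"y":20,"z":2,"ax":0,"ay":0,"az":0,"hand":255},
  {"x":88,"y":40,"z":4,"ax":0,"ay":0,"az":0,"hand":255},
  {"x":132,"y":60,"z":4,"ax":0,"ay":0,"az":0,"hand":255},
  {"x":176,"y":80,"z":4,"ax":0,"ay":0,"az":0,"hand":255},
  {"x":210,"y":94,"z":4,"ax":0,"ay":0,"az":0,"hand":255},
  {"x":220,"y":99,"z":4,"ax":0,"ay":0,"az":0,"hand":255},
  {"x":220,"y":99,"z":4,"ax":0,"ay":0,"az":0,"hand":255},
  {"x":220,"y":99,"z":4,"ax":0,"ay":0,"az":0,"hand":255},
  {"x":220,"y":99,"z":4,"ax":0,"ay":0,"az":0,"hand":255},
])

```text
time: 10.38
position: [0.6594, -0.2007, 0.1004]
tool_rot: [-0.0, 0.991, -0.137, -0.0]
ft_force: [0.4, 0.2, 0.2]
opening: 0.324
gripper_force: 12.0
```

```bash
python3 - <<'E'
from h import *
wrist("w4",(180,460,120,330),2.8)
s=bot.state();go(s,[.6605,-.2015,.0170],-15.8)
E
```

```text
pos [ 0.6594 -0.2007  0.1004] q [-1.000e-04  9.906e-01 -1.370e-01 -3.000e-04] t 10.375
shift mm [ 1.1  0.4 83.5]
az 0.1
```

View pics/w4.png

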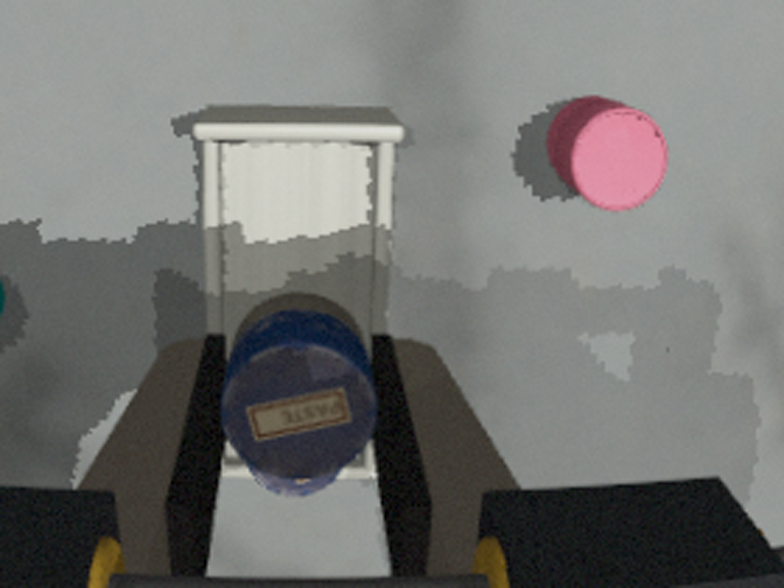

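The new tin is held upright over the lane's centreline at crop (299,410), and the old tin is just visible at the lip behind it.

Call:
play_rows([
  {"x":1,"y":0.5,"z":40,"ax":0,"ay":0,"az":0,"hand":255},
  {"x":1,"y":0.5,"z":70,"ax":0,"ay":0,"az":0,"hand":255},
  {"x":1,"y":0.5,"z":82,"ax":0,"ay":0,"az":0,"hand":255},
  {"x":1,"y":0.5,"z":83,"ax":0,"ay":0,"az":0,"hand":255},
  {"x":1,"y":0.5,"z":83,"ax":0,"ay":0,"az":0,"hand":255},
])

```text
time: 11.05
position: [0.6617, -0.2025, 0.0185]
tool_rot: [0.0, 0.991, -0.137, 0.001]
ft_force: [0.3, -0.9, -0.9]
opening: 0.323
gripper_force: 12.0
```

Call:
play_rows([
  {"x":0,"y":0,"z":1,"ax":0,"ay":0,"az":0,"hand":255},
  {"x":0,"y":0,"z":1,"ax":0,"ay":0,"az":0,"hand":255},
])

```text
time: 11.3
position: [0.6612, -0.2024, 0.0169]
tool_rot: [0.0, 0.991, -0.137, 0.0]
ft_force: [0.4, -0.3, 0.2]
opening: 0.32
gripper_force: 12.0
```

Call:
play_rows([
  {"x":0,"y":0,"z":0.5,"ax":0,"ay":0,"az":0,"hand":0},
  {"x":0,"y":0,"z":0,"ax":0,"ay":0,"az":0,"hand":0},
  {"x":0,"y":0,"z":0,"ax":0,"ay":0,"az":0,"hand":0},
  {"x":0,"y":0,"z":0,"ax":0,"ay":0,"az":0,"hand":0},
  {"x":0,"y":0,"z":-40,"ax":0,"ay":0,"az":0,"hand":0},
  {"x":0,"y":0,"z":-100,"ax":0,"ay":0,"az":0,"hand":0},
  {"x":0,"y":0,"z":-130,"ax":0,"ay":0,"az":0,"hand":0},
  {"x":0,"y":0,"z":-130,"ax":0,"ay":0,"az":0,"hand":0},
  {"x":0,"y":0,"z":-130,"ax":0,"ay":0,"az":0,"hand":0},
])

```text
time: 12.42
position: [0.6602, -0.2021, 0.1451]
tool_rot: [-0.0, 0.991, -0.137, -0.001]
ft_force: [0.1, 0.5, -0.7]
opening: 1.0
gripper_force: 0.0
```

```bash
python3 - <<'E'
from h import *
wrist("w5",(180,460,120,330),2.8)
s=bot.state();go(s,[.472,-.078,.15],79.7)
E
```

```text
pos [ 0.6602 -0.2021  0.1451] q [-1.000e-04  9.905e-01 -1.373e-01 -7.000e-04] t 12.425
shift mm [-214.6  -68.2   -4.9]
az -95.5
```

View pics/w5.png

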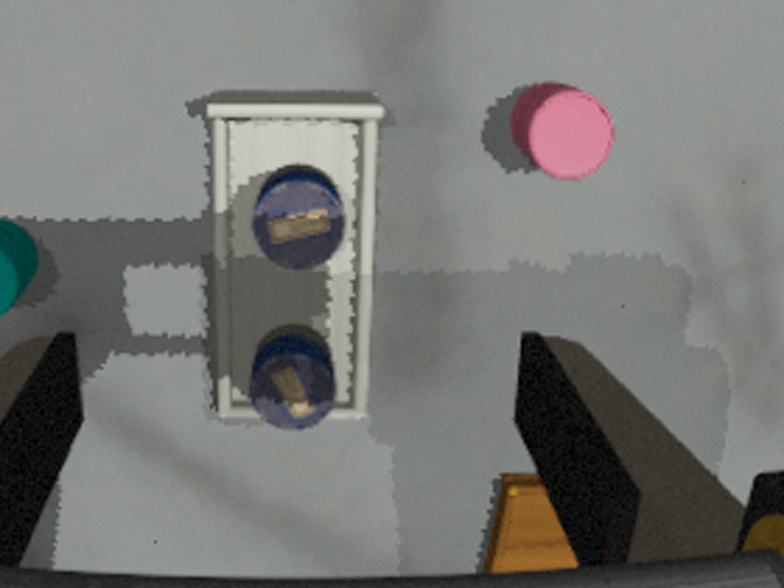

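Both tins stand upright in the lane, the old one at crop (292,390) by the lip and the new one at (299,225). Next is the flat tin.

Call:
play_rows([
  {"x":-215,"y":-68,"z":-5,"ax":0,"ay":0,"az":-95.5,"hand":0},
  {"x":-215,"y":-68,"z":-5,"ax":0,"ay":0,"az":-95.5,"hand":0},
  {"x":-215,"y":-68,"z":-5,"ax":0,"ay":0,"az":-95.5,"hand":0},
  {"x":-215,"y":-68,"z":-5,"ax":0,"ay":0,"az":-95.5,"hand":0},
  {"x":-215,"y":-68,"z":-5,"ax":0,"ay":0,"az":-95.5,"hand":0},
  {"x":-215,"y":-68,"z":-5,"ax":0,"ay":0,"az":-95.5,"hand":0},
  {"x":-215,"y":-68,"z":-5,"ax":0,"ay":0,"az":-95.5,"hand":0},
  {"x":-215,"y":-68,"z":-5,"ax":0,"ay":0,"az":-95.5,"hand":0},
  {"x":-215,"y":-68,"z":-5,"ax":0,"ay":0,"az":-95.5,"hand":0},
  {"x":-215,"y":-68,"z":-5,"ax":0,"ay":0,"az":-95.5,"hand":0},
  {"x":-215,"y":-68,"z":-5,"ax":0,"ay":0,"az":-95.5,"hand":0},
  {"x":-215,"y":-68,"z":-5,"ax":0,"ay":0,"az":-95.5,"hand":0},
])

```text
time: 13.98
position: [0.4724, -0.0783, 0.151]
tool_rot: [-0.0, 0.768, 0.64, -0.0]
ft_force: [-0.6, 0.1, 0.1]
opening: 1.0
gripper_force: 0.0
```

```bash
python3 - <<'E'
from h import *
q=st("w5");a=np.radians(-15.7)
for u,v in((292,388),(299,222)):
    d=ray("wrist",180+u/2.8,120+v/2.8,.034,q)[:2]-[.6432,-.1966];print("lane",d@[np.cos(a),np.sin(a)],d@[-np.sin(a),np.cos(a)])
wrist("w6",(160,440,60,300),2.8);print(yaw(bot.state()))
E
```

```text
lane -0.038533902826663795 0.001793831274991927
lane 0.02024840361773406 -0.000625745785163359
pos [ 0.4724 -0.0783  0.151 ] q [-2.000e-04  7.683e-01  6.401e-01 -2.000e-04] t 13.975
(np.float64(-10.369985192740543), np.float64(79.63001478573452))
```

View pics/w6.png

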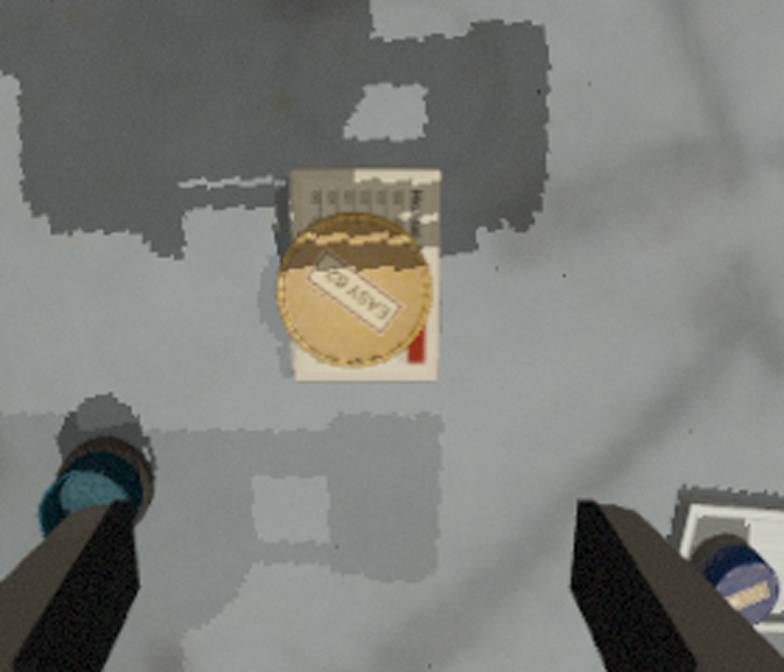

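The flat tin is centred at crop (355,289). The carton's corners are at (290,170), (441,170), (438,380) and (296,380).

```bash
python3 - <<'E'
from h import *
s=st("w6");P=lambda u,v,z:ray("wrist",160+u/2.8,60+v/2.8,z,s)[:2]
t=P(355,289,.047);print("flat",t)
c=[P(*q,.03) for q in((290,170),(441,170),(438,380),(296,380))]
A=lambda d:np.degrees(np.arctan2(d[1],d[0]))
print("carton",sum(c)/4,A(c[0]-c[3]),A(c[1]-c[2]))
go(bot.state(),[*t,.040],79.7)
E
```

```text
flat [ 0.47878754 -0.04256178]
carton [ 0.48266442 -0.04186944] 80.50985640978743 79.8391364776365
shift mm [ 36.4  -0.2 111.1]
az -0.1
```

Call:
play_rows([
  {"x":36.5,"y":0,"z":50,"ax":0,"ay":0,"az":0,"hand":0},
  {"x":36.5,"y":0,"z":85,"ax":0,"ay":0,"az":0,"hand":40},
  {"x":36.5,"y":0,"z":85,"ax":0,"ay":0,"az":0,"hand":40},
  {"x":36.5,"y":0,"z":85,"ax":0,"ay":0,"az":0,"hand":40},
  {"x":36.5,"y":0,"z":85,"ax":0,"ay":0,"az":0,"hand":40},
])

```text
time: 14.65
position: [0.4802, -0.0428, 0.0678]
tool_rot: [0.001, 0.768, 0.641, 0.001]
ft_force: [-0.0, -0.4, 0.3]
opening: 0.846
gripper_force: 0.0
```

```bash
python3 - <<'E'
from h import *
s=bot.state();print(s["position"]);go(s,[.4785,-.0428,.040],79.7)
E
```

```text
[ 0.48019651 -0.04284378  0.0678032 ]
shift mm [-0.3 -1.7 27.8]
az -0.0
```

Call:
play_rows([
  {"x":0,"y":-1.5,"z":15,"ax":0,"ay":0,"az":0,"hand":40},
  {"x":0,"y":-1.5,"z":26.5,"ax":0,"ay":0,"az":0,"hand":40},
  {"x":0,"y":-1.5,"z":26.5,"ax":0,"ay":0,"az":0,"hand":40},
  {"x":0,"y":-1.5,"z":26.5,"ax":0,"ay":0,"az":0,"hand":90},
  {"x":0,"y":-1.5,"z":26.5,"ax":0,"ay":0,"az":0,"hand":115},
  {"x":0,"y":-1.5,"z":26.5,"ax":0,"ay":0,"az":0,"hand":200},
  {"x":0,"y":-1.5,"z":26.5,"ax":0,"ay":0,"az":0,"hand":255},
  {"x":0,"y":-1.5,"z":26.5,"ax":0,"ay":0,"az":0,"hand":255},
  {"x":0,"y":-1.5,"z":26.5,"ax":0,"ay":0,"az":0,"hand":255},
])

```text
time: 15.78
position: [0.4778, -0.0422, 0.04]
tool_rot: [0.0, 0.768, 0.641, 0.0]
ft_force: [-0.8, 0.4, 2.9]
opening: 0.515
gripper_force: 12.0
```

Call:
play_rows([
  {"x":0,"y":0,"z":-15,"ax":0,"ay":0,"az":0,"hand":255},
  {"x":0,"y":0,"z":-60,"ax":0,"ay":0,"az":0,"hand":255},
  {"x":0,"y":0,"z":-60,"ax":0,"ay":0,"az":0,"hand":255},
  {"x":0,"y":0,"z":-60,"ax":0,"ay":0,"az":0,"hand":255},
])

```text
time: 16.27
position: [0.4774, -0.0422, 0.1001]
tool_rot: [0.0, 0.768, 0.641, 0.0]
ft_force: [1.2, 0.3, -1.6]
opening: 0.52
gripper_force: 12.0
```

```bash
python3 - <<'E'
from h import *
s=bot.state();print(s["position"],s["opening"]);go(s,[.565,.130,.1])
E
```

```text
[ 0.47744369 -0.04220501  0.10007237] 0.5200539957065606
shift mm [1.851e+02 5.540e+01 1.000e-01]
```

Call:
play_rows([
  {"x":46,"y":14,"z":0,"ax":0,"ay":0,"az":0,"hand":255},
  {"x":92,"y":28,"z":0,"ax":0,"ay":0,"az":0,"hand":255},
  {"x":138,"y":42,"z":0,"ax":0,"ay":0,"az":0,"hand":255},
  {"x":175,"y":53,"z":0,"ax":0,"ay":0,"az":0,"hand":255},
  {"x":185,"y":55,"z":0,"ax":0,"ay":0,"az":0,"hand":255},
  {"x":185,"y":55,"z":0,"ax":0,"ay":0,"az":0,"hand":255},
  {"x":185,"y":55,"z":0,"ax":0,"ay":0,"az":0,"hand":255},
])

```text
time: 17.15
position: [0.5637, 0.1288, 0.0993]
tool_rot: [-0.0, 0.768, 0.641, -0.001]
ft_force: [-0.1, -0.2, 0.4]
opening: 0.515
gripper_force: 12.0
```

```bash
python3 - <<'E'
from h import *
wrist("w7",(150,430,60,300),2.8)
E
```

```text
pos [0.5637 0.1288 0.0993] q [-3.000e-04  7.678e-01  6.407e-01 -8.000e-04] t 17.15
```

View pics/w7.png

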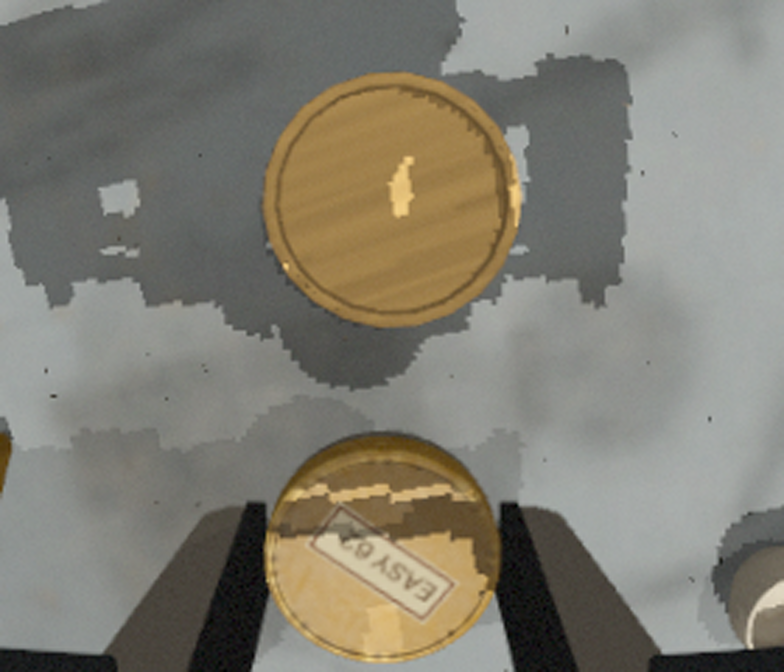

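The dish is centred at crop (392,200), and the held tin sits level between the fingers at (383,548).

```bash
python3 - <<'E'
from h import *
s=st("w7");P=lambda u,v,z:ray("wrist",150+u/2.8,60+v/2.8,z,s)[:2]
d=P(392,200,.011);t=P(383,550,.106);print("dish",d,"tin",t,"tcp",s["position"][:2])
go(bot.state(),[*(d-0.5*(t-s["position"][:2])),.0145])
E
```

```text
dish [0.57743073 0.19173435] tin [0.56384735 0.13115767] tcp [0.56365475 0.12882247]
shift mm [63.2  2.2 85. ]
```

Call:
play_rows([
  {"x":32,"y":1,"z":0,"ax":0,"ay":0,"az":0,"hand":255},
  {"x":62,"y":2,"z":20,"ax":0,"ay":0,"az":0,"hand":255},
  {"x":62,"y":2,"z":50,"ax":0,"ay":0,"az":0,"hand":255},
  {"x":62,"y":2,"z":60,"ax":0,"ay":0,"az":0,"hand":255},
  {"x":62,"y":2,"z":60,"ax":0,"ay":0,"az":0,"hand":255},
  {"x":62,"y":2,"z":60,"ax":0,"ay":0,"az":0,"hand":255},
])

```text
time: 17.95
position: [0.5784, 0.1903, 0.0409]
tool_rot: [0.0, 0.768, 0.641, 0.001]
ft_force: [0.9, -0.3, 0.3]
opening: 0.517
gripper_force: 12.0
```

```bash
python3 - <<'E'
from h import *
s=bot.state();print(s["position"]);go(s,[.5773,.1905,.0145])
E
```

```text
[0.57840041 0.19028338 0.0408517 ]
shift mm [-0.  -1.2 26.4]
```

Call:
play_rows([
  {"x":0,"y":-1,"z":14,"ax":0,"ay":0,"az":0,"hand":255},
  {"x":0,"y":-1,"z":23,"ax":0,"ay":0,"az":0,"hand":255},
  {"x":0,"y":-1,"z":25,"ax":0,"ay":0,"az":0,"hand":255},
  {"x":0,"y":-1,"z":25,"ax":0,"ay":0,"az":0,"hand":255},
  {"x":0,"y":-1,"z":25,"ax":0,"ay":0,"az":0,"hand":255},
])

```text
time: 18.58
position: [0.5769, 0.191, 0.0149]
tool_rot: [0.0, 0.768, 0.641, 0.0]
ft_force: [0.4, -0.4, -0.2]
opening: 0.515
gripper_force: 12.0
```

Call:
play_rows([
  {"x":0,"y":0,"z":0.7,"ax":0,"ay":0,"az":0,"hand":255},
  {"x":0,"y":0,"z":0.7,"ax":0,"ay":0,"az":0,"hand":0},
  {"x":0,"y":0,"z":0.7,"ax":0,"ay":0,"az":0,"hand":0},
  {"x":0,"y":0,"z":0.7,"ax":0,"ay":0,"az":0,"hand":0},
  {"x":0,"y":0,"z":0.7,"ax":0,"ay":0,"az":0,"hand":0},
  {"x":0,"y":0,"z":-40,"ax":0,"ay":0,"az":0,"hand":0},
  {"x":0,"y":0,"z":-100,"ax":0,"ay":0,"az":0,"hand":0},
  {"x":0,"y":0,"z":-125,"ax":0,"ay":0,"az":0,"hand":0},
  {"x":0,"y":0,"z":-125,"ax":0,"ay":0,"az":0,"hand":0},
])

```text
time: 19.7
position: [0.5782, 0.1913, 0.142]
tool_rot: [0.001, 0.768, 0.641, 0.002]
ft_force: [0.1, 0.9, -0.6]
opening: 1.0
gripper_force: 0.0
```

```bash
python3 - <<'E'
from h import *
wrist("w8",(150,430,120,330),2.8)
s=bot.state();print(s["opening"]);go(s,[.472,-.078,.14],80.0)
E
```

```text
pos [0.5782 0.1913 0.142 ] q [0.0008 0.7676 0.6409 0.002 ] t 19.7
0.99865078782202
shift mm [-2.833e+02 -5.530e+01 -1.000e-01]
az -0.3
```

View pics/w8.png

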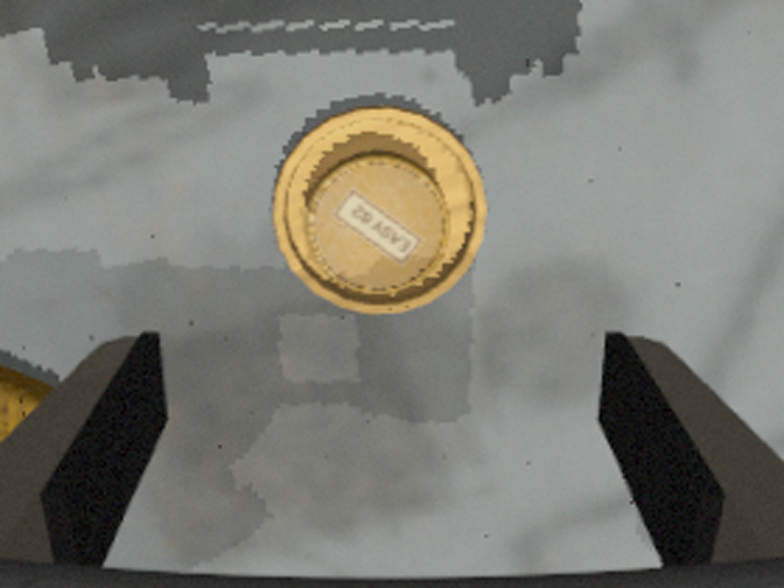

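The flat tin lies flat in the dish, at about crop (378,225) against the dish centre at (380,210). Next is the carton.

Call:
play_rows([
  {"x":-283,"y":-55,"z":0,"ax":0,"ay":0,"az":-0.3,"hand":0},
  {"x":-283,"y":-55,"z":0,"ax":0,"ay":0,"az":-0.3,"hand":0},
  {"x":-283,"y":-55,"z":0,"ax":0,"ay":0,"az":-0.3,"hand":0},
  {"x":-283,"y":-55,"z":0,"ax":0,"ay":0,"az":-0.3,"hand":0},
  {"x":-283,"y":-55,"z":0,"ax":0,"ay":0,"az":-0.3,"hand":0},
  {"x":-283,"y":-55,"z":0,"ax":0,"ay":0,"az":-0.3,"hand":0},
  {"x":-283,"y":-55,"z":0,"ax":0,"ay":0,"az":-0.3,"hand":0},
  {"x":-283,"y":-55,"z":0,"ax":0,"ay":0,"az":-0.3,"hand":0},
])

```text
time: 20.75
position: [0.4723, -0.0769, 0.1392]
tool_rot: [-0.0, 0.766, 0.643, -0.0]
ft_force: [0.2, 0.3, -0.1]
opening: 1.0
gripper_force: 0.0
```

```bash
python3 - <<'E'
from h import *
wrist("w9",(160,440,60,300),2.8)
E
```

```text
pos [ 0.4723 -0.0769  0.1392] q [-4.000e-04  7.656e-01  6.434e-01 -2.000e-04] t 20.75
```

View pics/w9.png

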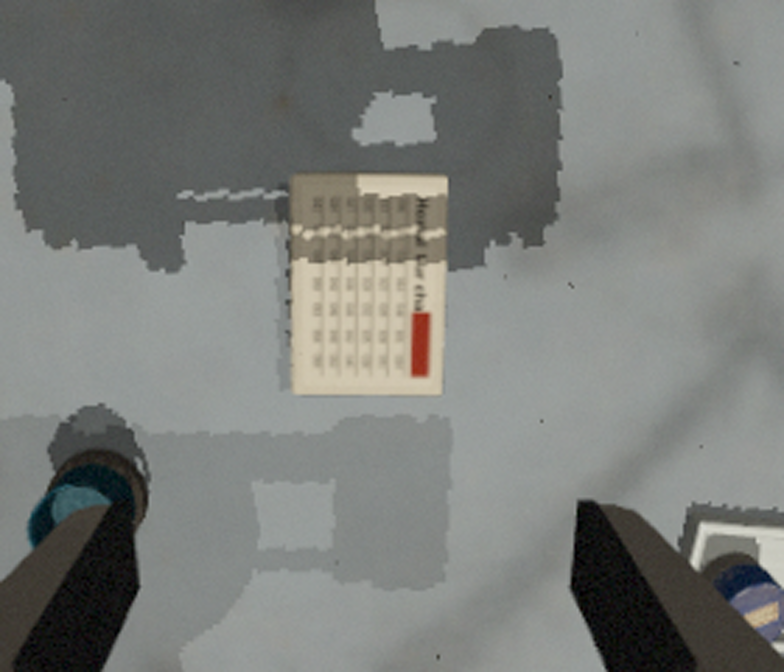

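The carton stands alone, undisturbed. Its corners are at crop (292,175), (447,177), (441,395) and (294,394).

```bash
python3 - <<'E'
from h import *
s=st("w9");P=lambda u,v,z:ray("wrist",160+u/2.8,60+v/2.8,z,s)[:2]
c=[P(*q,.03) for q in((292,175),(447,177),(441,395),(294,394))]
A=lambda d:np.degrees(np.arctan2(d[1],d[0]));m=sum(c)/4
print("carton",m,A(c[0]-c[3]),A(c[1]-c[2]),A(c[1]-c[0])+90,A(c[2]-c[3])+90)
go(bot.state(),[*m,.011],79.7)
E
```

```text
carton [ 0.48249105 -0.04198454] 79.86984940042676 79.67573310284057 79.52985883686598 79.72091110745053
shift mm [ 36.1   4.1 128.4]
az 0.4
```

Call:
play_rows([
  {"x":36,"y":3.5,"z":50,"ax":0,"ay":0,"az":0.4,"hand":0},
  {"x":36,"y":3.5,"z":90,"ax":0,"ay":0,"az":0.4,"hand":0},
  {"x":36,"y":3.5,"z":90,"ax":0,"ay":0,"az":0.4,"hand":0},
  {"x":36,"y":3.5,"z":110,"ax":0,"ay":0,"az":0.4,"hand":0},
  {"x":36,"y":3.5,"z":126,"ax":0,"ay":0,"az":0.4,"hand":0},
  {"x":36,"y":3.5,"z":126,"ax":0,"ay":0,"az":0.4,"hand":60},
  {"x":36,"y":3.5,"z":126,"ax":0,"ay":0,"az":0.4,"hand":100},
  {"x":36,"y":3.5,"z":126,"ax":0,"ay":0,"az":0.4,"hand":200},
  {"x":36,"y":3.5,"z":126,"ax":0,"ay":0,"az":0.4,"hand":255},
  {"x":36,"y":3.5,"z":126,"ax":0,"ay":0,"az":0.4,"hand":255},
  {"x":36,"y":3.5,"z":126,"ax":0,"ay":0,"az":0.4,"hand":255},
], grip_force=15)

```text
time: 22.18
position: [0.4821, -0.043, 0.0141]
tool_rot: [0.0, 0.768, 0.64, 0.0]
ft_force: [-0.7, -1.1, 5.8]
opening: 0.523
gripper_force: 15.0
```

```bash
python3 - <<'E'
from h import *
s=bot.state();print(s["position"],s["opening"],s["gripper_force"]);go(s,[.463,-.322,.1],70)
E
```

```text
[ 0.4820678  -0.04299762  0.01412275] 0.5231027770808829 15.0008225440979
shift mm [-277.9   31.6  -85.9]
az 9.6
```

Call:
play_rows([
  {"x":0,"y":0,"z":-20,"ax":0,"ay":0,"az":0,"hand":255},
  {"x":0,"y":0,"z":-70,"ax":0,"ay":0,"az":0,"hand":255},
  {"x":-40,"y":4,"z":-90,"ax":0,"ay":0,"az":2,"hand":255},
  {"x":-90,"y":10,"z":-90,"ax":0,"ay":0,"az":4,"hand":255},
  {"x":-140,"y":16,"z":-90,"ax":0,"ay":0,"az":6,"hand":255},
  {"x":-190,"y":22,"z":-90,"ax":0,"ay":0,"az":8,"hand":255},
  {"x":-240,"y":27,"z":-90,"ax":0,"ay":0,"az":9.5,"hand":255},
  {"x":-270,"y":31,"z":-90,"ax":0,"ay":0,"az":9.5,"hand":255},
  {"x":-278,"y":32,"z":-90,"ax":0,"ay":0,"az":9.5,"hand":255},
  {"x":-278,"y":32,"z":-90,"ax":0,"ay":0,"az":9.5,"hand":255},
  {"x":-278,"y":32,"z":-90,"ax":0,"ay":0,"az":9.5,"hand":255},
])

```text
time: 23.55
position: [0.4631, -0.3209, 0.1036]
tool_rot: [-0.0, 0.818, 0.575, -0.0]
ft_force: [0.4, -0.7, -0.5]
opening: 0.521
gripper_force: 15.0
```

```bash
python3 - <<'E'
from h import *
wrist("w10",(150,430,100,340),2.8);print(yaw(bot.state()))
E
```

```text
pos [ 0.4631 -0.3209  0.1036] q [-4.000e-04  8.183e-01  5.748e-01 -0.000e+00] t 23.55
(np.float64(-19.818719446411055), np.float64(70.18127057515285))
```

View pics/w10.png

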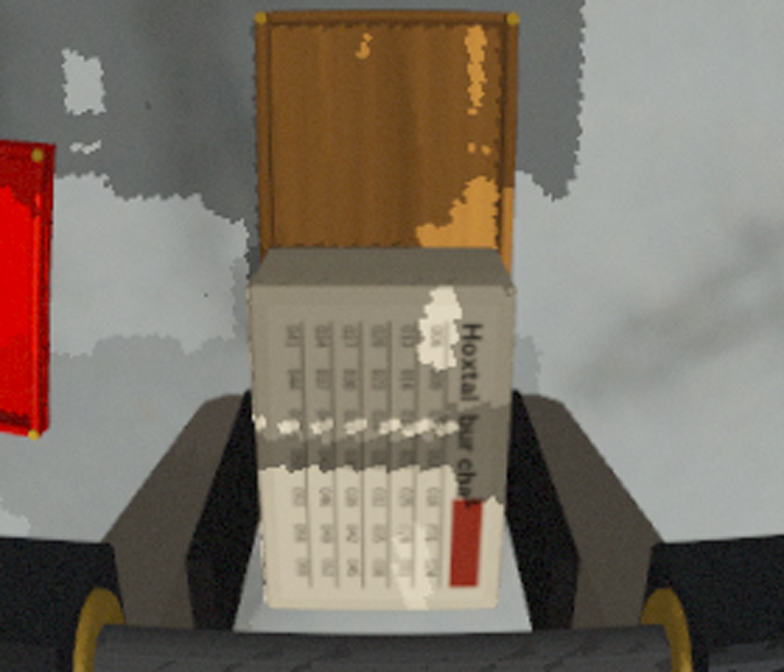

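The brown tray's far corners are at crop (256,12) and (519,12), parallel to the held carton, whose top corners are (248,287), (514,290), (498,608) and (266,606).

```bash
python3 - <<'E'
from h import *
s=st("w10");P=lambda u,v,z:ray("wrist",150+u/2.8,100+v/2.8,z,s)[:2]
a,b=P(256,12,.011),P(519,12,.011);A=lambda d:np.degrees(np.arctan2(d[1],d[0]))
th=A(b-a)+90;r=np.radians(70);m=(a+b)/2-.049*np.array([np.cos(r),np.sin(r)]);print("width",np.linalg.norm(a-b),"ang",th,"tray",m)
c=[P(*q,.1195) for q in((248,287),(514,290),(498,608),(266,606))];k=sum(c)/4;o=k-s["position"][:2]
print("carton off",o,A(c[0]-c[3]),A(c[1]-c[2]))
t=(m+np.array([.4763,-.2849]))/2;print(t);go(bot.state(),[*(t-o),.05],70)
E
```

```text
width 0.07512507740864996 ang 70.26473569225445 tray [ 0.47682425 -0.28591446]
carton off [5.21177532e-05 1.47093586e-03] 70.02829541109199 70.683938648153
[ 0.47656212 -0.28540723]
shift mm [36.6  1.  53.7]
az 0.2
```

Call:
play_rows([
  {"x":36.5,"y":1,"z":0,"ax":0,"ay":0,"az":0,"hand":255},
  {"x":36.5,"y":1,"z":30,"ax":0,"ay":0,"az":0,"hand":255},
  {"x":36.5,"y":1,"z":53,"ax":0,"ay":0,"az":0,"hand":255},
  {"x":36.5,"y":1,"z":53,"ax":0,"ay":0,"az":0,"hand":255},
  {"x":36.5,"y":1,"z":53,"ax":0,"ay":0,"az":0,"hand":255},
])

```text
time: 24.22
position: [0.4771, -0.288, 0.0515]
tool_rot: [0.0, 0.818, 0.575, 0.0]
ft_force: [-0.5, 0.8, -0.9]
opening: 0.519
gripper_force: 15.0
```

```bash
python3 - <<'E'
from h import *
s=bot.state();print(s["position"]);go(s,[.4765,-.2867,.0185],70.2)
E
```

```text
[ 0.47705722 -0.28797073  0.05154412]
shift mm [ 1. -1. 33.]
az -0.0
```

Call:
play_rows([
  {"x":1,"y":-1,"z":18,"ax":0,"ay":0,"az":0,"hand":255},
  {"x":1,"y":-1,"z":29,"ax":0,"ay":0,"az":0,"hand":255},
  {"x":1,"y":-1,"z":32,"ax":0,"ay":0,"az":0,"hand":255},
  {"x":1,"y":-1,"z":32,"ax":0,"ay":0,"az":0,"hand":255},
  {"x":1,"y":-1,"z":32,"ax":0,"ay":0,"az":0,"hand":255},
])

```text
time: 24.85
position: [0.4761, -0.287, 0.0188]
tool_rot: [0.0, 0.819, 0.574, 0.0]
ft_force: [-0.2, 0.2, -0.5]
opening: 0.52
gripper_force: 15.0
```

Call:
play_rows([
  {"x":0,"y":0,"z":0.7,"ax":0,"ay":0,"az":0,"hand":255},
  {"x":0,"y":0,"z":0.7,"ax":0,"ay":0,"az":0,"hand":0},
  {"x":0,"y":0,"z":0.7,"ax":0,"ay":0,"az":0,"hand":0},
  {"x":0,"y":0,"z":0.7,"ax":0,"ay":0,"az":0,"hand":0},
  {"x":0,"y":0,"z":0.7,"ax":0,"ay":0,"az":0,"hand":0},
  {"x":0,"y":0,"z":-40,"ax":0,"ay":0,"az":0,"hand":0},
  {"x":0,"y":0,"z":-100,"ax":0,"ay":0,"az":0,"hand":0},
  {"x":0,"y":0,"z":-150,"ax":0,"ay":0,"az":0,"hand":0},
  {"x":0,"y":0,"z":-150,"ax":0,"ay":0,"az":0,"hand":0},
  {"x":0,"y":0,"z":-150,"ax":0,"ay":0,"az":0,"hand":0},
])

```text
time: 26.1
position: [0.4755, -0.2867, 0.1683]
tool_rot: [-0.0, 0.819, 0.574, -0.0]
ft_force: [-0.3, -0.2, -0.6]
opening: 1.0
gripper_force: 0.0
```

```bash
python3 - <<'E'
from h import *
i=cv2.cvtColor(snapshot("scene"),cv2.COLOR_RGB2BGR)[100:340,150:430]
cv2.imwrite("pics/end.png",cv2.resize(i,None,fx=2.5,fy=2.5,interpolation=cv2.INTER_CUBIC));wrist("w11")
E
```

```text
pos [ 0.4751 -0.2864  0.1676] q [-9.000e-04  8.185e-01  5.744e-01 -4.000e-04] t 26.15
```

View pics/end.png

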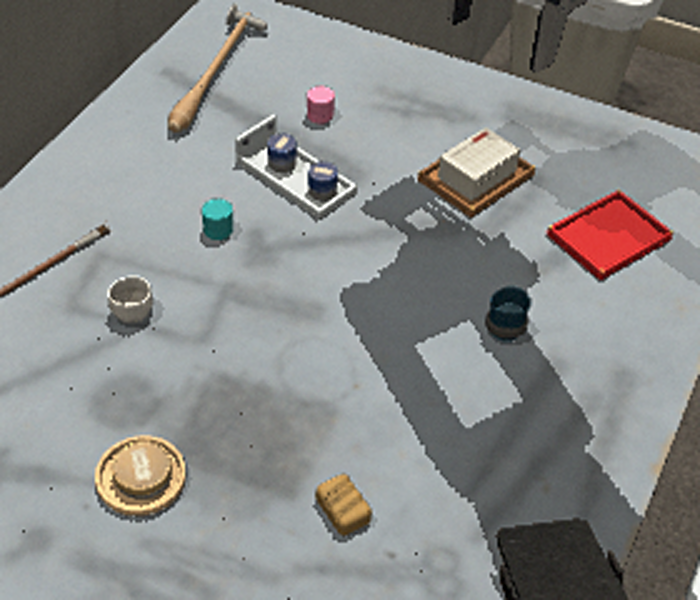

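View pics/w11.png

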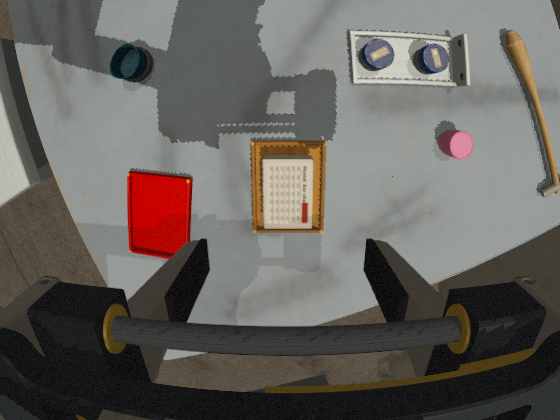

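Everything is in place: both tins in the lane at scene-crop (283,150) and (322,178), the flat tin in the dish at (140,470), and the carton flat in the brown tray at (480,160). The crucible, cup and beeswax have not moved.

```bash
python3 -c "
from workcell import bot
print(bot.close_job())"
```

```text
the job is handed in; nothing more can be done
None
```

I handed the job in after about 26 s of the 112 s allowed; it returned no verdict, but the last pictures show the old tin at the lip with the new one behind it, the flat tin in the dish, the carton in the brown tray, and the crucible, cup and beeswax where they started.

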